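# Knock open the stuck sachet caddy

## Robot

A 7-joint arm with a two-finger parallel gripper is mounted at the origin on a cart in front of the work surface, level with it; the furniture and walls round the work are solid. World frame = base frame: x ahead of the robot, y to its left, z up, the work surface at z = 0. Lengths are in m, angles in rad, forces in N, time in s.
With the tool pointing down it reaches from about 0.375 to 0.925 m from the base axis. Payload 3.1 kg.
Tool frame: the origin (TCP) lies between the finger pads; the fingertips stand 19 mm ahead of it and the grasp point (between the pads) is the TCP; z points along the fingers, y is the line along which they close (so a half turn about z gives the same grasp; the last joint's range is limited). The gripper opens to 85 mm and grips with 20 to 120 N. Pads are 22 mm wide; open, the fingers measure 114 mm over their backs; the gripper's body (76 mm by 85 mm) begins 54 mm behind the grasp point. The pads swing forward as they close: fully open they stand 13 mm farther back than shut.
Start: joints at [1.049, 0.383, 0.044, 1.598, -0.018, 1.161, -0.05], TCP at [0.267, -0.592, 0.229] pointing down, gripper open.
Joint ranges: [-2.61, 2.61], [-0.41, 2.15], [-1.48, 1.57], [0, 2.5], [-1.57, 4.71], [0.05, 1.97], [-2.85, 2.85]. Speed limits (rad/s): [2.79, 2.79, 3.14, 3.14, 3.14, 3.14, 3.14].

## Interface

Orientations are given as a unit quaternion [x, y, z, w].
In Python, from bench import move_ptp, movel, move_j, move_gripper, pause, inverse_kinematics, read_camera, camera_params, MotionError, sign_off, look_for, tip_of, read_time_s, read_qpos, read_joint_vel, read_effort, read_eef_pos, read_tcp_rot, read_ft_force, read_ft_torque, read_finger_gap, read_grasp_force gives the robot as it stands. Calls block until the motion is done:
- move_ptp(position, orientation): joint-space move of the TCP to a pose.
- movel(position, orientation=None, speed=0.15): straight line of the TCP; orientation=None keeps the orientation; speed is the mean speed in m/s.
- move_j(angles): joint-space move.
- move_gripper(opening, effort=None): finger opening in m; effort is the grip in N (None keeps the last); returns when the fingers have stopped.
- pause(seconds).
- inverse_kinematics(position, orientation): joint angles nearest the present ones, or None.
- read_camera(name): name is "side" or "top"; returns the picture (400x640x3 uint8, red, green, blue); there is no depth.
- camera_params(name): a dict with "K" (3x3 intrinsics, pixels), "camera_from_world" (4x4, takes a point from world to camera coordinates). Camera axes: x right, y down, z forward; pixel columns grow to the right and rows downward; lengths in m; the calibration is good to about 2 mm. A picture is of the moment at which its call begins. camera_params takes no time and is no camera call.
A pose or a line that the arm cannot do raises MotionError and nothing moves.
- sign_off(): hands the job in; it is judged then, once.
Trained networks look in the newest picture that a camera, given by its name, has taken for a name from the list of things; names that differ only in an ending like _2 or _b are one class to them, and where a whole thing is asked for, a point or a joint stands for the part that bears it (a point fixed in the world has none). Each returns a list of dicts, best first, with "confidence" (0 to 1); they miss things now and then, are a little off and sometimes report something else, mostly with a low value. They report only what shows in the picture. A call takes as long as a camera call. They do not tell look-alikes from the thing itself.
- look_for(camera, name): "at" ([column, row] in pixels, amid what is visible of it).
- tip_of(camera, name): "at" ([column, row] in pixels: a listed point, or the origin of a listed thing).
Readings, each from a call of its own:
- read_time_s(): time.
- read_qpos(): joint angles.
- read_joint_vel(): joint speeds.
- read_effort(): joint torques, N m.
- read_eef_pos(): TCP position.
- read_tcp_rot(): TCP orientation.
- read_ft_force(): force on the tool from outside, world axes, zero at the start.
- read_ft_torque(): the same for the moment, N m.
- read_finger_gap(): finger opening in m.
- read_grasp_force(): force on a finger pad.
Only numpy, scipy, OpenCV 4.12 (cv2) and the standard library are available. Lean on these libraries where they do the work, as an engineer would, in place of code of your own. Each camera call takes 0.05 s, during which the arm holds its last target. There are 200 camera calls.

## Task

The green sachet caddy's catch has gone stiff. Move the salt shaker off its lid and stand it upright on the bare worktop, then knock the red catch pin down with one or more sharp taps of the meat pounder's flat face (not with the hand) so that the lid pops up. Stand the pounder back upright on its cork mat and leave the lid swung fully back, without shifting or knocking over the other things.

Things in the scene. Friction and masses are not known exactly. Their poses are not given: they have to be found in the camera images.
- caddy: green sachet caddy, fixed to the worktop, standing sideways (its pin side to the right, its hinge side to the left as the robot sees it). Origin under the centre of its box on the worktop; x points from the pin side to the hinge side, z up. Box 140 (x) x 190 (y) x 110 high, walls 4; in front of it a catch housing 64 wide (y) from x = -70 to x = -154, top at z = 104. The closed lid's top is at z = 118
- pin_top (a point): centre of the flat top of the red-headed catch pin, head 25 dia, standing in a steel collar (34 dia, top at caddy z = 120) on the housing at caddy x = -122, y = 0; the raised pin top is at caddy z = 142
- pin (a joint): catch pin travel downward in m: 0 = up, 0.014 = fully down (pin top 8 mm above the collar). Sprung: about 6 N to start it, 15 N fully down; returns when let go. The latch lets the lid go at about 0.011. The blow is felt as the downward speed of the pin past 3 mm of travel: over 0.04 m/s with the pounder's face on it; the pin's resistance slows a soft-held tool, so strike fast (0.3 m/s or more) from well above, to just past the bottom
- lid (a joint): lid angle in rad: 0 = shut, 1.75 = fully back on its stop. A light spring pops it up to about 0.4 to 0.8 when the latch frees it; the hinge has friction, so beyond that it stays where it is pushed (light push, about 1 to 2 N at the edge). It cannot open while latched
- lid_hinge (a point): centre of the lid's hinge axis (the axis runs along caddy y), at caddy x = 74, z = 110; fixed, axes as the caddy's
- lid_edge (a point): middle of the lid's front lower edge, on the lid's underside 146 from the hinge axis; lid slab 192 wide (y), 8 thick; a steel latch tongue 30 wide juts 13 further in the middle
- shaker_c (a point): centre of the salt shaker (grey, 44 dia x 90 tall, upright, loose), which starts standing on the caddy's shut lid; z up its axis. Other still things: strainers by the sink, a 258 tall soap bottle at x = 0.735, y = 0.12, a window blind that hangs at x > 0.70 above z = 0.46 where y < 0.36 (keep the wrist clear of it), a pump bottle and a canister along the back (x > 0.67, y > 0.35); a honey jar and a dotted mug at the left (y > 0.45)
- pounder_grip (a point): middle of the upright wooden handle of the meat pounder (handle 26 dia, from 30 to 115 above its face), 70 above its face; z up its axis. About 0.35 kg, loose
- pounder_face (a point): centre of the pounder's striking face: underside of the steel disc 60 dia x 18 thick
- mat_top (a point): centre of the top of the cork mat, 90 dia x 5 thick, fixed; the pounder starts standing on it
- jar_red_c (a point): centre (half-way up) of a bystander, loose, to be left alone: glass spice jar with ochre lid and red label, 42 dia x 106 tall
- jar_green_c (a point): centre (half-way up) of a bystander, loose, to be left alone: glass spice jar with black lid and green label, 40 dia x 105 tall
- mill_c (a point): centre (half-way up) of a bystander, loose, to be left alone: wooden pepper mill, 58 dia x 170 tall
- tin_c (a point): centre (half-way up) of a bystander, loose, to be left alone: food tin, 75 dia x 58 tall
There are look-alikes about, which are no part of the job. Leave any orange or yellow look-alike of the part that bears pounder_grip alone.

How it is judged:
On the way, in this order (a step that is already met when the one before it is completed fails the run):
1. the salt shaker stands upright on the worktop, let go (height (world z) of shaker_c between 0.035 and 0.055 m and angle between shaker_c's own z axis and vertical below 0.15 rad and linear speed of shaker below 0.03 m/s and contact force between shaker and the fingers below 0.1 N), for 0.2 s.
2. the pin is knocked down by a sharp tap of the pounder's face (the pin moving faster than 0.04 m/s beyond 3 mm of travel) (value of joint pin above 0.003 m and velocity of joint pin above 0.04 m/s and distance between pounder_face and pin_top below 0.03 m).
At the end, for the whole second after the job is handed in: the lid stands swung back beyond 1.4 rad; the shaker stands upright (within 0.15 rad) on the bare worktop, at rest; the pounder stands upright (within 0.1 rad) on its mat, its centre within 30 mm of the mat's centre, at rest (value of joint lid above 1.4 rad and height (world z) of shaker_c between 0.035 and 0.055 m and angle between shaker_c's own z axis and vertical below 0.15 rad and linear speed of each of shaker, pounder below 0.03 m/s and horizontal distance between pounder_face and mat_top below 0.03 m and height (world z) of pounder_face between 0.001 and 0.009 m and angle between pounder_grip's own z axis and vertical below 0.1 rad); the robot touches nothing.
It fails at once if the hand or arm touches the pin (contact force between pin and the fingers above 1 N or contact force between pin and the arm above 1 N).
It fails at once if the shaker or the pounder falls over (angle between any of shaker_c, pounder_grip's own z axis and vertical above 0.8 rad).
It fails at once if a bystander is shifted by more than 30 mm or tipped (distance of any of jar_red_c, jar_green_c, mill_c, tin_c from where it was at the start of the episode above 0.03 m or angle between any of jar_red_c, jar_green_c, mill_c, tin_c's own z axis and vertical above 0.4 rad).
It also fails if it takes over 72 s, if anything falls off the work surface, if the arm or the gripper's body presses on something with over 40 N, if the wrist force passes 120 N, or if a joint passes its speed limit or range.

## Working session

There is one attempt and no reset: what is moved stays moved. The work goes in short steps, each a Python script; the robot and the scene stay as the last script left them, time stands still between calls to the robot, and variables do not carry over. Pictures are saved under pics/ and viewed, at most 10 in all, crops included, and the job is handed in when it is done.

```bash
mkdir -p pics; ls; cat > h.py <<'E'
from bench import *
import numpy as np, cv2
def snap(c,f):
    im=read_camera(c); cv2.imwrite('pics/'+f,im[:,:,::-1].copy()); return im
def ray(c,uv):
    p=camera_params(c);K=np.array(p["K"]);T=np.array(p["camera_from_world"])
    R=T[:3,:3];o=-R.T@T[:3,3];d=R.T@np.linalg.solve(K,[uv[0],uv[1],1]);return o,d/np.linalg.norm(d)
def atz(c,uv,z):
    o,d=ray(c,uv);return o+d*(z-o[2])/d[2]
def tri(u1,u2):
    A=np.zeros((3,3));b=np.zeros(3)
    rs=[ray('side',u1),ray('top',u2)]
    for o,d in rs:
        P=np.eye(3)-np.outer(d,d);A+=P;b+=P@o
    x=np.linalg.solve(A,b);e=[np.linalg.norm((np.eye(3)-np.outer(d,d))@(x-o)) for o,d in rs]
    return x,max(e)
def proj(c,X):
    p=camera_params(c);T=np.array(p["camera_from_world"]);q=np.array(p["K"])@(T[:3,:3]@np.array(X)+T[:3,3]);return q[:2]/q[2]
E
python3 - <<'E'
from h import *
np.set_printoptions(precision=3,suppress=True)
snap('side','s0.png');snap('top','t0.png')
for c in('side','top'): print(c,ray(c,(320,200)))
for n in 'caddy pin_top lid_hinge lid_edge shaker_c pounder_grip pounder_face mat_top jar_red_c jar_green_c mill_c tin_c'.split():
    a=tip_of('side',n);b=tip_of('top',n)
    print(n,[(np.round(x['at']),round(x['confidence'],2)) for x in a[:3]],[(np.round(x['at']),round(x['confidence'],2)) for x in b[:3]])
    for x in a[:2]:
        for y in b[:2]:
            p,e=tri(x['at'],y['at'])
            if e<.02: print('   ',p,round(e,4))
print(read_tcp_rot())
E
```

```text
pics
side (array([0.354, 0.784, 0.631]), array([ 0.188, -0.782, -0.594]))
top (array([0.373, 0.127, 1.473]), array([ 0.106,  0.017, -0.994]))
caddy [(array([299., 304.]), 0.66), (array([271., 291.]), 0.19)] [(array([264., 199.]), 0.76)]
    [ 0.526  0.313 -0.01 ] 0.0091
pin_top [(array([324., 218.]), 0.63)] [(array([300., 208.]), 0.44)]
    [0.489 0.2   0.141] 0.004
lid_hinge [(array([271., 288.]), 0.78)] [(array([230., 191.]), 0.83), (array([301., 207.]), 0.56)]
    [0.542 0.387 0.123] 0.0003
lid_edge [(array([314., 241.]), 0.81), (array([272., 290.]), 0.55)] [(array([284., 207.]), 0.75)]
    [0.499 0.246 0.115] 0.0008
shaker_c [(array([301., 240.]), 0.61)] [(array([262., 205.]), 0.68)]
    [0.505 0.298 0.163] 0.0032
pounder_grip [(array([334., 189.]), 0.81), (array([388., 185.]), 0.78), (array([295., 176.]), 0.54)] [(array([389., 159.]), 0.83), (array([379., 205.]), 0.75), (array([400., 255.]), 0.63)]
    [ 0.507 -0.011  0.071] 0.0
pounder_face [(array([384., 205.]), 0.96), (array([337., 204.]), 0.85), (array([293., 198.]), 0.63)] [(array([380., 205.]), 0.88), (array([384., 169.]), 0.76), (array([398., 256.]), 0.58)]
    [ 0.506 -0.021  0.015] 0.0059
mat_top [(array([336., 209.]), 0.62)] [(array([379., 207.]), 0.84), (array([381., 206.]), 0.63)]
    [ 0.504 -0.018 -0.003] 0.004
    [ 0.507 -0.026 -0.01 ] 0.0046
jar_red_c [(array([353., 204.]), 0.82)] [(array([364., 226.]), 0.71)]
    [0.45  0.029 0.058] 0.0023
jar_green_c [] [(array([411., 206.]), 0.55)]
mill_c [(array([286., 194.]), 0.71), (array([327., 216.]), 0.36)] [(array([355., 166.]), 0.75)]
    [0.618 0.053 0.08 ] 0.0027
tin_c [] [(array([319., 249.]), 0.74)]
[0.978 0.21  0.    0.   ]
```

View pics/s0.png

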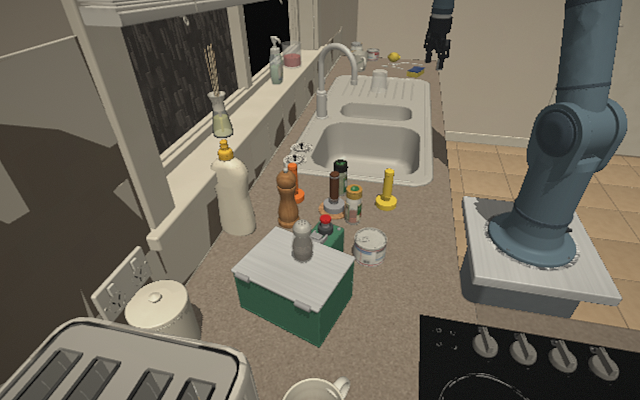

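View pics/t0.png

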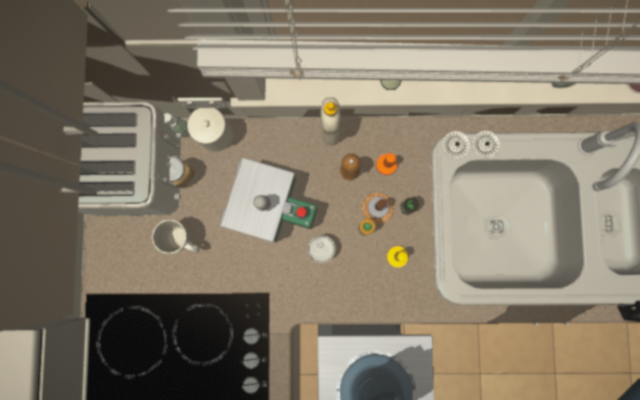

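The side view shows the wooden pounder on its mat at about (334,190), with the yellow and orange ones as look-alikes. The shaker on the lid is at (302,240), the red pin at (325,220), the tin at (370,245) and the green jar at (341,172). The top view agrees: pounder (379,206), pin (302,212), tin (321,248), green jar (410,205).

```bash
python3 - <<'E'
from h import *
np.set_printoptions(precision=3,suppress=True)
im={c:cv2.imread(f'pics/{c[0]}0.png') for c in('side','top')}
uv={}
for c in im:
    h=cv2.cvtColor(im[c],cv2.COLOR_BGR2HSV)
    m=((h[...,0]<5)|(h[...,0]>174))&(h[...,1]>150)&(h[...,2]>90)
    n,l,s,ce=cv2.connectedComponentsWithStats(m.astype(np.uint8))
    print(c,[(s[i],ce[i]) for i in range(1,n) if s[i,4]>8])
for uv,z,n in [((410,205),.1,'jg top'),((321,244),.058,'tin top'),((269,293),0,'stove corner'),((300,322),0,'edge'),((302,211),.142,'pin'),
  ((242,160),.118,'lid c1'),((294,170),.118,'lid c2'),((274,241),.118,'lid c3'),((222,226),.118,'lid c4'),((260,201),.208,'shaker top'),((380,205),.02,'disc'),((378,207),.005,'mat'),((367,227),.1,'jr')]:
    print(n,atz('top',uv,z)[:2])
for uv,z,n in [((341,164),.105,'jg top'),((370,238),.058,'tin top'),((325,218),.142,'pin'),((302,224),.208,'shaker top'),((334,175),.12,'pounder top'),((334,207),.02,'disc'),((334,213),.005,'mat')]:
    print('side',n,atz('side',uv,z)[:2])
q=[0.978,.21,0,0]
from math import sin,cos
for p in [(.505,.298,.17),(.36,.2,.06),(.65,.19,.06),(.506,-.018,.095),(.488,.2,.23),(.488,.2,.40)]:
  for a in (0,.5,1,1.5,2,2.5):
    r=inverse_kinematics(p,[cos(a/2),sin(a/2),0,0]);print(p,a,None if r is None else np.array(r))
E
```

```text
side [(array([320, 215,  11,   9,  83], dtype=int32), array([324.976, 218.759]))]
top [(array([297, 207,   9,  10,  66], dtype=int32), array([301.212, 211.5  ]))]
jg top [ 0.504 -0.091]
tin top [0.403 0.149]
stove corner [0.268 0.297]
edge [0.187 0.21 ]
pin [0.487 0.196]
lid c1 [0.627 0.358]
lid c2 [0.599 0.219]
lid c3 [0.41  0.271]
lid c4 [0.451 0.408]
shaker top [0.507 0.297]
disc [ 0.513 -0.018]
mat [ 0.508 -0.014]
jr [0.446 0.025]
side jg top [ 0.501 -0.086]
side tin top [0.39  0.149]
side pin [0.484 0.2  ]
side shaker top [0.503 0.304]
side pounder top [ 0.505 -0.003]
side disc [0.503 0.003]
side mat [0.501 0.01 ]
(0.505, 0.298, 0.17) 0 [ 0.128  0.486 -0.916  1.775  0.43   1.095 -2.506]
(0.505, 0.298, 0.17) 0.5 [ 0.128  0.486 -0.915  1.775  0.429  1.095 -2.005]
(0.505, 0.298, 0.17) 1 [ 0.126  0.485 -0.913  1.775  0.428  1.095 -1.504]
(0.505, 0.298, 0.17) 1.5 [ 0.17   0.513 -0.977  1.773  0.471  1.111 -1.036]
(0.505, 0.298, 0.17) 2 [ 0.18   0.52  -0.993  1.773  0.482  1.115 -0.544]
(0.505, 0.298, 0.17) 2.5 [ 0.191  0.528 -1.01   1.773  0.494  1.12  -0.052]
(0.36, 0.2, 0.06) 0 [ 0
[... 1478 characters left out ...]
0.409  0.291 -1.001  1.853  0.269  1.142 -1.257]
(0.488, 0.2, 0.23) 1.5 [ 0.433  0.303 -1.033  1.853  0.285  1.146 -0.77 ]
(0.488, 0.2, 0.23) 2 [ 0.436  0.304 -1.036  1.853  0.286  1.146 -0.271]
(0.488, 0.2, 0.23) 2.5 [ 0.439  0.306 -1.041  1.852  0.289  1.147  0.227]
(0.488, 0.2, 0.4) 0 [ 0.483  0.142 -1.035  1.615  0.123  1.454 -2.133]
(0.488, 0.2, 0.4) 0.5 [ 0.512  0.15  -1.071  1.614  0.133  1.456 -1.64 ]
(0.488, 0.2, 0.4) 1 [ 0.513  0.151 -1.073  1.614  0.133  1.456 -1.141]
(0.488, 0.2, 0.4) 1.5 [ 0.48   0.141 -1.031  1.615  0.122  1.454 -0.632]
(0.488, 0.2, 0.4) 2 [ 0.464  0.138 -1.012  1.616  0.117  1.454 -0.128]
(0.488, 0.2, 0.4) 2.5 [ 0.444  0.133 -0.987  1.616  0.111  1.453  0.376]
```

```bash
python3 - <<'E'
import cv2
a=cv2.imread('pics/s0.png')[150:290,220:420];b=cv2.imread('pics/t0.png')[130:290,200:440]
a=cv2.resize(a,(780,546),interpolation=cv2.INTER_CUBIC);cv2.imwrite('pics/sc.png',a)
E
```

```text
(no output)
```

View pics/sc.png

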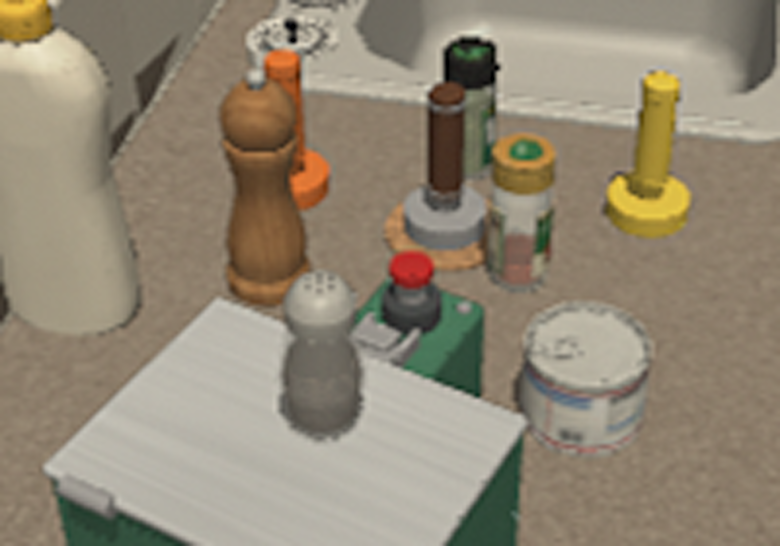

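The crop confirms which thing is which: the dark wooden pounder stands on the cork mat close to the red-label jar, and the shaker stands clear on the lid. I'll move the shaker first.

```bash
python3 - <<'E'
from h import *
q=[0,1,0,0]
move_gripper(.085,30)
move_ptp([.505,.299,.30],q)
movel([.505,.299,.168],speed=.2)
move_gripper(0,30)
print('gap',read_finger_gap(),read_grasp_force(),read_time_s())
movel([.505,.299,.25],speed=.25)
print('gap',read_finger_gap())
move_ptp([.335,.235,.22],q)
movel([.335,.235,.08],speed=.2)
movel([.335,.235,.052],speed=.06)
print(read_ft_force())
move_gripper(.065)
pause(.3)
snap('side','s1.png')
movel([.335,.235,.25],speed=.35)
print(read_time_s())
snap('top','t1.png')
for n in ('shaker_c','pounder_grip','pounder_face','mat_top','jar_green_c','jar_red_c','mill_c'):
    print(n,[(np.round(x['at'],1),round(x['confidence'],2)) for c in('side','top') for x in tip_of(c,n)[:3]])
a=np.hstack([cv2.resize(cv2.imread('pics/s1.png'),(400,250)),cv2.resize(cv2.imread('pics/t1.png'),(400,250))])
t=cv2.resize(cv2.imread('pics/t1.png')[150:260,320:440],(360,330),interpolation=cv2.INTER_CUBIC)
s=cv2.resize(cv2.imread('pics/s1.png')[150:250,280:400],(396,330),interpolation=cv2.INTER_CUBIC)
b=np.zeros((330,800,3),np.uint8);b[:,:396]=s;b[:,400:760]=t
cv2.imwrite('pics/m1.png',np.vstack([a,b]))
E
```

```text
gap 0.03302089533459949 28.859652282626485 6.0917
gap 0.03282982228615855
[ 0.04984669 -0.00707738 -1.37212988]
11.7583
shaker_c [(array([291.7, 268.4]), 0.54)]
pounder_grip [(array([292.7, 178.2]), 0.82), (array([333.6, 184.4]), 0.63), (array([388.3, 184.4]), 0.49), (array([390.3, 161.1]), 0.93), (array([376.6, 203.9]), 0.8), (array([400. , 255.9]), 0.63)]
pounder_face [(array([387.3, 273.5]), 0.64), (array([335.7, 206.1]), 0.6), (array([383.9, 204.2]), 0.59), (array([379.4, 208.2]), 0.77), (array([399.2, 255.3]), 0.64), (array([384.2, 165.6]), 0.59)]
mat_top [(array([377.3, 211.7]), 0.77)]
jar_green_c [(array([286.3, 195.5]), 0.66), (array([341.4, 178.5]), 0.54), (array([408.3, 206.1]), 0.84), (array([375.8, 209.2]), 0.55)]
jar_red_c [(array([354.1, 206.5]), 0.73), (array([366.1, 224.8]), 0.75)]
mill_c [(array([287.1, 194.5]), 0.72), (array([349.7, 164.2]), 0.88)]
```

View pics/m1.png

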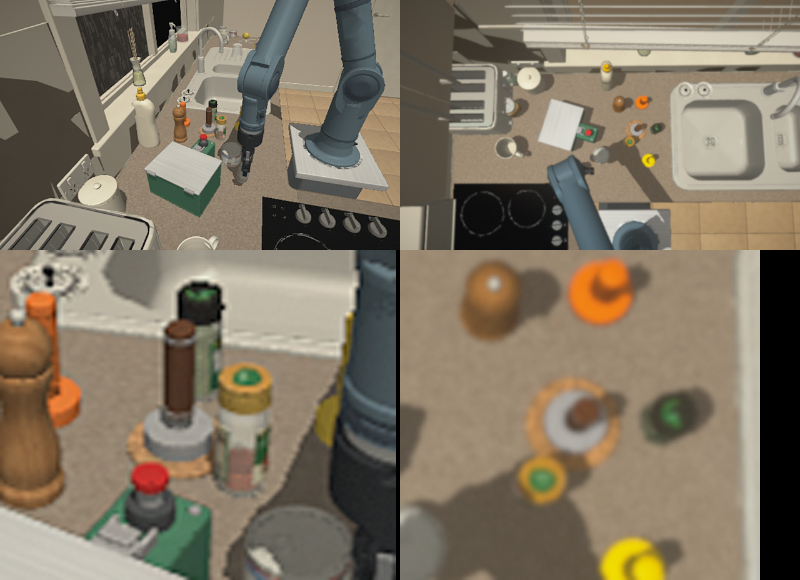

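The shaker is standing on the worktop. In the crops the disc is at about (334,203) side and (379,207.7) top, and the handle top at (334.5,172.7) and (381,204). Next I'll grasp the pounder with the fingers pointing between the jars.

```bash
python3 - <<'E'
from h import *
from math import sin,cos
np.set_printoptions(precision=3,suppress=True)
d=tri((333.9,203),(379,207.7));t=tri((334.5,172.7),(381,204));print(d,t)
print('mat',tri((332.5,207.6),(377.7,207.3)))
for z,a in((.023,(379,207.7)),(.12,(381,204))): print(atz('top',a,z))
for z,a in((.023,(333.9,203)),(.12,(334.5,172.7))): print(atz('side',a,z))
p=(d[0]+t[0])/2; x,y=p[:2]
print('grasp',x,y)
assert abs(x-.507)<.008 and abs(y+.012)<.008
q=[cos(1.03),sin(1.03),0,0]
move_gripper(.05,100)
move_ptp([x,y,.27],q)
movel([x,y,.15],speed=.25);movel([x,y,.095],speed=.1)
print(read_ft_force())
move_gripper(0,100)
print(read_finger_gap(),read_grasp_force(),read_time_s(),read_ft_torque())
s=snap('side','s2.png');t=snap('top','t2.png')
movel([x,y,.31],speed=.25)
print(read_finger_gap(),read_ft_force(),read_ft_torque(),read_time_s())
snap('side','s3.png');snap('top','t3.png')
for c in('side','top'):
  for n in('pounder_face','mat_top','pin_top'): print(c,n,[(np.round(k['at'],1),round(k['confidence'],2)) for k in tip_of(c,n)[:3]])
a=cv2.imread('pics/s2.png')[130:250,260:420];b=cv2.imread('pics/s3.png')[90:250,240:440];c=cv2.imread('pics/t3.png')[140:260,320:440]
R=lambda i,w,h:cv2.resize(i,(w,h),interpolation=cv2.INTER_CUBIC)
cv2.imwrite('pics/m2.png',np.hstack([np.vstack([R(a,400,300),R(c,400,300)[:300]]),R(b,400,600)[:, :] if 0 else np.vstack([R(b,400,320),R(cv2.imread('pics/t2.png')[140:260,320:440],400,280)])]))
E
```

```text
(array([ 0.506, -0.015,  0.02 ]), np.float64(0.000854430533946108)) (array([ 0.505, -0.011,  0.122]), np.float64(4.916443531239817e-05))
mat (array([ 0.509, -0.013,  0.005]), np.float64(0.0012753441021973754))
[ 0.505 -0.015  0.023]
[ 0.506 -0.011  0.12 ]
[ 0.506 -0.011  0.023]
[ 0.506 -0.014  0.12 ]
grasp 0.5056434499106132 -0.013138936078685725
[-0.13   0.755 -0.639]
0.022889949528249562 97.92235493659973 15.6583 [ 0.035 -0.104 -0.071]
0.023133146051743485 [-0.736 -0.171 -3.637] [0.041 0.071 0.006] 16.7667
side pounder_face [(array([334.7, 135.6]), 0.88), (array([294.1, 198.1]), 0.7), (array([386.6, 205.9]), 0.56)]
side mat_top []
side pin_top [(array([323.7, 216.5]), 0.6)]
top pounder_face [(array([399.6, 255.4]), 0.66), (array([383.4, 165.6]), 0.41)]
top mat_top [(array([378.1, 210.2]), 0.92)]
top pin_top [(array([302.4, 209.3]), 0.47), (array([375.8, 208.6]), 0.41)]
```

View pics/m2.png

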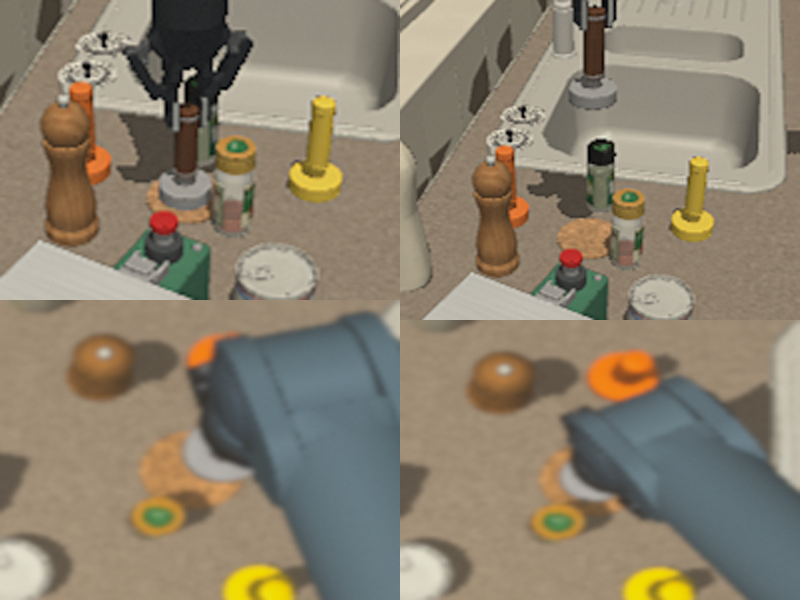

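```bash
python3 - <<'E'
from h import *
np.set_printoptions(precision=3,suppress=True)
print('face px expected',proj('side',[.5056,-.0131,.22]))
x,y=.486,.1955
movel([x,y,.34],speed=.3)
print(tip_of('side','pin_top')[0]['at'] if tip_of('side','pin_top') else None)
movel([x,y,.2155],speed=.42)
print(read_eef_pos(),read_ft_force(),read_time_s())
movel([x,y,.34],speed=.3)
pause(.2)
print(read_finger_gap(),read_ft_torque(),read_ft_force(),read_time_s())
snap('side','s4.png');snap('top','t4.png')
for c in('side','top'):
  for n in('pounder_face','lid_edge','lid_hinge'): print(c,n,[(np.round(k['at'],1),round(k['confidence'],2)) for k in tip_of(c,n)[:3]])
print('face exp',proj('side',[x,y,.25]))
h=np.array([.540,.386,.110]);xc=np.array([.2725,.962,0])
for th in(0,.2,.4,.6,.8): print(th,[np.round(proj(c,h-.146*np.cos(th)*xc+[0,0,.146*np.sin(th)])) for c in('side','top')])
a=cv2.resize(cv2.imread('pics/s4.png')[100:350,200:440],(576,600),interpolation=cv2.INTER_CUBIC)
cv2.imwrite('pics/m3.png',a)
E
```

```text
face px expected [335.035 138.384]
[323.7, 216.5]
[0.49  0.196 0.218] [1.135 0.414 8.413] 18.575
0.022801644201617302 [-0.04  -0.047 -0.002] [-0.375 -0.21  -3.193] 19.3417
side pounder_face [(array([326.8, 167.4]), 0.84), (array([384.4, 203.9]), 0.62), (array([294.2, 196.5]), 0.58)]
side lid_edge [(array([308.1, 221. ]), 0.83), (array([352.1, 206. ]), 0.42)]
side lid_hinge [(array([269.7, 290.7]), 0.69)]
top pounder_face [(array([376.3, 212.6]), 0.74), (array([397.6, 256.9]), 0.62), (array([383.6, 166.2]), 0.56)]
top lid_edge [(array([274.6, 201.1]), 0.93)]
top lid_hinge [(array([232. , 188.1]), 0.9)]
face exp [324.465 173.401]
0 [array([313., 243.]), array([284., 207.])]
0.2 [array([312., 233.]), array([282., 206.])]
0.4 [array([309., 225.]), array([278., 204.])]
0.6 [array([305., 219.]), array([271., 201.])]
0.8 [array([299., 215.]), array([263., 198.])]
```

View pics/m3.png

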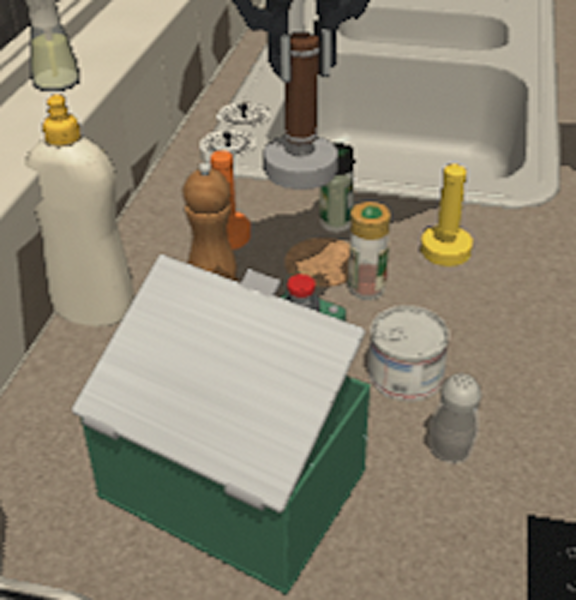

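The lid popped to about 0.5 rad and the pounder is still upright in the grip. I'll hook the disc under the lid, off to the robot side of the pin, and sweep it back around the hinge.

```bash
python3 - <<'E'
from h import *
np.set_printoptions(precision=3,suppress=True)
O=np.array([.520,.315]);xc=np.array([.2725,.962]);yc=np.array([-.962,.2725])
def W(x,y,face): p=O+x*xc+y*yc; return [p[0],p[1],face+.09]
Y=.062
movel(W(-.135,Y,.25),speed=.3)
movel(W(-.135,Y,.137),speed=.25)
movel(W(-.078,Y,.137),speed=.15)
print(read_ft_force())
for th in np.linspace(.42,1.68,8):
    P=(.074-.13*np.cos(th),.110+.13*np.sin(th))
    movel(W(P[0]-.03,Y,P[1]-.018),speed=.15)
    print(round(th,2),read_ft_force())
snap('side','s5.png')
movel(W(P[0]-.10,Y,P[1]-.018),speed=.2)
print(read_time_s(),read_ft_torque())
snap('side','s6.png');snap('top','t6.png')
for c in('side','top'):
  for n in('pounder_face','lid_edge'): print(c,n,[(np.round(k['at'],1),round(k['confidence'],2)) for k in tip_of(c,n)[:2]])
h=np.array([.540,.386,.110]);x3=np.array([.2725,.962,0])
for th in(1.2,1.4,1.6,1.75): print(th,[np.round(proj(c,h-.146*np.cos(th)*x3+[0,0,.146*np.sin(th)])) for c in('side','top')])
a=[cv2.resize(cv2.imread('pics/'+f),(400,250)) for f in('s5.png','s6.png','t6.png')]
cv2.imwrite('pics/m4.png',np.vstack([np.hstack(a[:2]),np.hstack([a[2],a[2]*0])]))
E
```

```text
[ 0.124 -0.426 -3.705]
0.42 [ 0.774 -1.05  -2.474]
0.6 [-0.509  0.244 -2.931]
0.78 [-0.48   0.164 -3.516]
0.96 [-0.613 -0.322 -2.659]
1.14 [-0.445 -0.525 -2.979]
1.32 [ 0.043 -0.029 -2.88 ]
1.5 [-0.293 -0.75  -2.309]
1.68 [ 0.292  0.428 -3.137]
24.3917 [ 0.032 -0.025  0.045]
side pounder_face [(array([383.4, 202.5]), 0.76), (array([327.1, 219.4]), 0.62)]
side lid_edge [(array([255.4, 235.5]), 0.62)]
top pounder_face [(array([395.7, 257. ]), 0.82), (array([383. , 167.2]), 0.72)]
top lid_edge [(array([215.3, 180.6]), 0.65), (array([261.6, 203.1]), 0.57)]
1.2 [array([283., 216.]), array([242., 192.])]
1.4 [array([273., 222.]), array([230., 188.])]
1.6 [array([262., 232.]), array([218., 185.])]
1.75 [array([254., 242.]), array([210., 183.])]
```

View pics/m4.png

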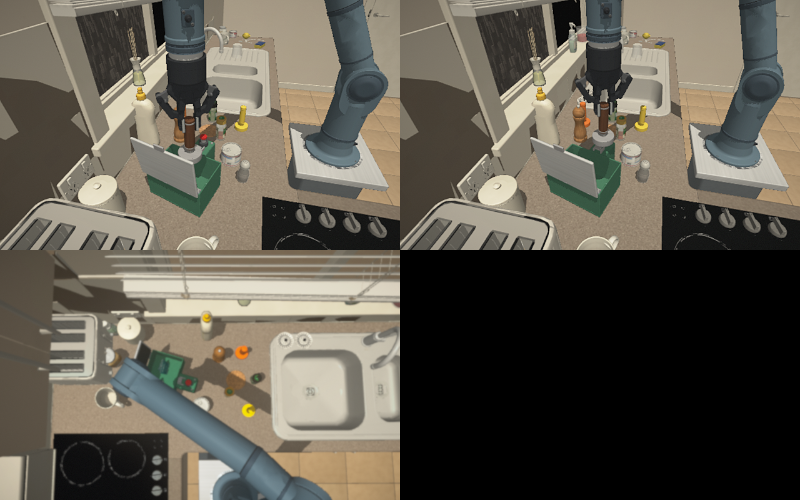

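The lid stands at about 1.65 rad. Now the pounder goes back on its mat.

```bash
python3 - <<'E'
from h import *
from math import sin,cos
np.set_printoptions(precision=3,suppress=True)
p=read_eef_pos(); x,y=.5065,-.013
movel([p[0],p[1],.35],speed=.3)
movel([x,y,.33],speed=.3)
movel([x,y,.16],speed=.25)
movel([x,y,.105],speed=.1)
pause(.2); f0=read_ft_force()[2]
z=.105
while z>.088:
    z-=.0015; movel([x,y,z],speed=.03); f=read_ft_force()[2]
    if f-f0>4: break
print(z,f0,f,read_ft_torque(),read_time_s())
move_gripper(.05); pause(.3)
s=snap('side','s7.png')
movel([x,y,.20],speed=.2)
movel([.42,-.16,.33],speed=.4)
pause(.3)
snap('side','s8.png');snap('top','t8.png');print(read_time_s())
for n in('pounder_face','mat_top','lid_edge','shaker_c'): print(n,[(c,np.round(k['at'],1),round(k['confidence'],2)) for c in('side','top') for k in tip_of(c,n)[:3]])
R=lambda i,w,h:cv2.resize(i,(w,h),interpolation=cv2.INTER_CUBIC)
a=cv2.imread('pics/s8.png');t=cv2.imread('pics/t8.png')
cv2.imwrite('pics/m5.png',np.hstack([np.vstack([R(a[150:270,220:420],400,240),R(a,400,250)]),np.vstack([R(t[150:270,320:440],400,240),R(t,400,250)])]))
E
```

```text
0.08699999999999998 -2.8308665036635494 5.441136421443569 [-0.15   0.656 -0.006] 30.9833
33.6917
pounder_face [('side', array([334.8, 205.4]), 0.97), ('side', array([296. , 197.6]), 0.82), ('side', array([386.5, 202.8]), 0.65), ('top', array([385.3, 167.3]), 0.87), ('top', array([396.7, 256.2]), 0.84), ('top', array([381.1, 210.5]), 0.65)]
mat_top [('side', array([337.9, 206.4]), 0.65), ('top', array([378.9, 212.3]), 0.87)]
lid_edge [('side', array([255.1, 235.2]), 0.86), ('top', array([215.5, 181.4]), 0.65)]
shaker_c [('side', array([391.8, 271.1]), 0.81), ('side', array([255.1, 234.6]), 0.44), ('top', array([215.8, 182. ]), 0.7), ('top', array([364.7, 225.5]), 0.69), ('top', array([289.2, 269.7]), 0.46)]
```

View pics/m5.png

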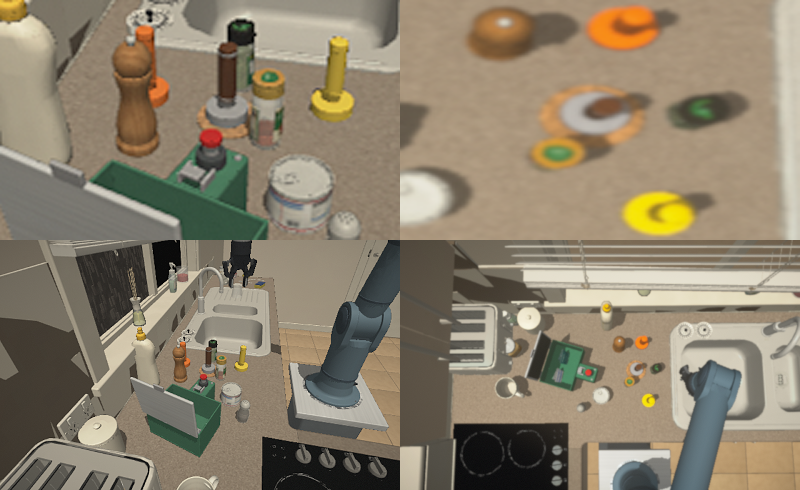

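The pounder stands upright and centred on its mat (disc about (380,208) in the top view). The lid is fully back, the shaker is upright, the bystanders have not moved, and the arm is clear. I'm handing in.

```bash
python3 -c "
from bench import *
print(sign_off())"
```

```text
the job is handed in; nothing more can be done
None
```

I handed the job in at about 34 s. By my last pictures, the shaker stands on the worktop, one tap of the pounder popped the lid, the lid is back at about 1.65 rad, the pounder is upright on its mat and the other things look unmoved. The hand-in returned no verdict, and I did not measure the pin's speed directly.

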